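Set the gauge, release the safety catch and hold the tag press down

ROBOT

A 6-joint arm with a two-finger parallel gripper is mounted at the origin on the work surface. World frame = base frame: x ahead of the robot, y to its left, z up, the work surface at z = 0. Lengths are in m, angles in rad, forces in N, time in s.
With the tool pointing down it reaches from about 0.375 to 0.9 m from the base axis. Payload 3.1 kg.
Tool frame: the origin (TCP) lies midway between the tips of the shut fingers; the grasp point (between the pads) lies 19 mm behind it (manip.grasp_offset is the distance from the TCP to the grasp point, in m); x points along the fingers, z is the direction in which the jaws open and shut, and the axes are right-handed (so a half turn about x gives the same grasp; the last joint's range is limited). The gripper opens to 87 mm and grips with 3 to 60 N. Pads are 19 mm wide; open, the fingers measure 117 mm over their backs; the gripper's body (75 mm by 190 mm) begins 51 mm behind the grasp point.
Start: joints at [1.085, 0.527, 1.433, -0, 1.181, -0.178], TCP at [0.189, 0.596, 0.223] pointing down, gripper open.
Joint ranges: [-3.08, 3.08], [-0.75, 2.2], [0.22, 2.44], [-1.43, 4.57], [0, 2.65], [-2.85, 2.85]. Speed limits (rad/s): [2.79, 2.79, 3.14, 3.14, 3.14, 3.14].

INTERFACE

Orientations are given as a rotation vector (axis times angle).
In Python, from rig import manip gives the robot as it stands.
- The arm moves only by the tool servo_tool, never from a script. Its argument "moves" is a list of rows, each a list of 6 numbers: the shift along the world's x, y, z as a fraction of full scale, then the turn, a rotation vector about the world's x, y, z as a fraction of full scale. In form: [[tx, ty, tz, ax, ay, az], ...]. A call has 1 to 20 rows; each row is the pose to reach, as a shift and turn from the pose measured when the call began, turning the shorter way round; what a row does not reach only later rows make up. Full scale, the value 1, is 75 cm for a shift and 180 degrees for a turn. A row lasts 1/10 s, in which the tool goes at most 50 mm and 8.59 degrees, less where a joint would pass 70% of its speed; a pose out of reach is approached as far as the arm can. A call with a number of a shift or a turn outside -1 to 1 is refused whole. A call with a gripper value outside its range is refused whole. "fingers" is the closure, from -1 (fully open) to 1 (shut), so that 0 is half open, set as the call begins (left out, the last holds). The fingers move at their own pace and stop on an object; "force" is the grip in N (left out, the last holds). Time passes only in rows, so rows that repeat a pose let the fingers close. It gives the time, the measured TCP pose, the force and the opening at its end, in the units of the state.
- manip.read_state(): the state, without advancing time (a new reading comes with each control period).
- manip.grab_frame(name): name is "scene" or "top" or "wrist"; returns a dict with "img" (384x512x3 uint8, red, green, blue), "z_map" (384x512 float32, m along the optical axis (not along the pixel's ray), 0 where there is no reading), "intrinsics" (3x3 intrinsics, pixels), "eye" and "attitude" of the camera in the world; the wrist camera has in their place "mount" (4x4, takes a point from camera to tool coordinates, whose origin is the TCP and whose axes are the tool frame's). Camera axes: x right, y down, z forward; pixel columns grow to the right and rows downward; lengths in m; the calibration is good to about 2 mm. A picture is of the moment at which its call begins: read the wrist's pose just before it.
- manip.job_done(): hands the job in, once; it reports no verdict.
Trained networks look in a picture, given as the dict that the camera call returned (one of the last four; its "shot" number tells which), for a name from the list of things; names that differ only in an ending like _2 or _b are one class to them, and where a whole thing is asked for, a point or a joint stands for the part that bears it (a point fixed in the world has none). Each returns a list of dicts, best first, with "confidence" (0 to 1); they miss things now and then, are a little off and sometimes report something else, mostly with a low value. They report only what shows in the picture. A call takes as long as a camera call.
- manip.look_for(picture, query): "centre" ([column, row] in pixels, amid what is visible of it).
- manip.silhouettes(picture, query): "mask" (384x512 bool, what is visible of it) and "centre" ([column, row] in pixels, amid what is visible of it).
- manip.landmark_of(picture, query): "centre" ([column, row] in pixels: a listed point, or the origin of a listed thing).
The state is a dict: "time": time; "q": joint angles; "dq": joint speeds; "joint_torque": joint torques, N m; "position": TCP position; "eef_rot": TCP orientation; "wrist_force": force on the tool from outside, world axes, zero at the start; "wrist_torque": the same for the moment, N m; "width": finger opening in m.
Only numpy, scipy, OpenCV 4.12 (cv2) and the standard library are available. Lean on these libraries where they do the work, as an engineer would, in place of code of your own. Each camera call takes 0.05 s, during which the arm holds its last target. There are 200 camera calls.

TASK

Emboss the brass tag that sits in the bench press. First draw the sprung slide gauge out along its rail until its pull tab is level with the little pointer beside the rail, and let go of it; then flip the press's safety catch right over to its far side so that it no longer bars the lever, pull the lever towards the robot all the way to its stop and finish while still holding it there with the fingers. Leave the pointer and the other things on the bench where they are, and the gauge as set.

Things in the scene. Friction and masses are not known exactly. Their poses are not given: they have to be found in the camera images.
- press: Grey bench press, bolted down. Origin on the table under its column; +x to its rear (away from the robot), +y to its left (gauge side), z up; all directions below are in this frame. Column and head: x -75 to 55, y -30 to 30, z up to 175 mm. Gauge rail: x = -85 mm, along y to 315 mm, 32 wide, 14 high; its housing, 30 high, ends at y = 100. Lever at y = -130 mm, catch outboard of it.
- tab (a point): Centre of the gauge's steel pull tab, an upright plate 26 mm in x, 16 mm in y, 10 to 55 mm above its foot: its top is 69 mm and this point 50 mm above the table. It stands on the rail (x = -85 mm) and can only slide along y. At gauge joint 0 it is at y = 140 mm.
- gauge (a joint): How far the gauge is drawn out, m, 0 to 0.12, towards +y. A light return spring (0.6 to 2 N) pulls it in, but a stiffer friction brake (5 N) keeps it where it is left; drawing it out takes about 6 to 7 N.
- pointer (a point): Tip of the small dark upright pointer (4 mm thick in y) on a block at the rear side of the rail (x = -60 mm), 26 mm above the table. The tab's centre is to have the same y. The pointer lies 40 to 90 mm further out (+y) than the tab's inmost place. It is clamped: do not shift it.
- catch_tip (a point): Middle of the free end of the safety catch, a steel paddle 8 mm thick and 26 mm wide (along x) at its end, 87 mm long from its pivot, leaning across in front of the lever at the start, with a pin that reaches back (+x) 60 mm from the paddle, 78 mm out from the pivot, and bars the lever's rod.
- catch_pivot (a point): Pivot of the catch, axis along x: at (-50, -175, 110) mm in the press frame.
- catch (a joint): Angle of the catch, rad, 0 to 1.6. 0: it leans 0.7 rad from upright towards +y (inboard) and bars the lever. It grows as the free end goes up and over towards -y (outboard); 1.6: it leans 0.9 rad outboard, the lever is free. Slight friction (under 1 N at its end), it stays where it is left.
- lever_grip (a point): Middle part of the lever's black round handle grip, 24 mm in diameter, on the lever's axis 130 mm from the pivot; the grip runs from 90 to 160 mm from the pivot, below it a 14 mm steel rod.
- lever_pivot (a point): Pivot of the lever, axis along y: at (0, -130, 110) mm in the press frame.
- lever (a joint): Angle of the lever, rad, 0 to 1.0 (its stop). 0: leans 0.45 rad from upright towards +x. Grows as it is pulled towards -x (the robot); at 1.0 it leans 0.55 rad to -x. A return spring (about 3 N at the grip at 0, 8 N at 1.0) brings it back if released. With the catch in, it is blocked after about 0.1 rad. The ram goes down with it.
- flask: a loose bystander, to be left where it stands. Black round flask, 68 mm in diameter, 230 mm high, origin under its centre.
- phone: a loose bystander, to be left where it stands. Black slab 72 x 148 x 9 mm, origin under its centre.
- tape_roll: a loose bystander, to be left where it stands. Roll of paper tape lying flat, 90 mm in diameter, 24 mm high, origin under its centre.
- rivet_cup: a loose bystander, to be left where it stands. Small white cup, 60 mm in diameter, 40 mm high, origin under its centre.
- wood_block: a loose bystander, to be left where it stands. Wooden block 60 x 90 x 30 mm, origin under its centre.
- mallet: a loose bystander, to be left where it stands. Wooden mallet lying down, handle 22 mm thick to its -x end, head 56 x 90 x 56 mm centred 50 mm along its +x; origin on the table, 130 mm from the handle's end.
- weight: a loose bystander, to be left where it stands. Brass cylinder, 60 mm in diameter, 45 mm high, origin under its centre.

How it is judged:
By the outcome, as a careful person would: the job done as asked, in the order asked, and still so for the second after the job is handed in, while the arm keeps its last pose, push and grip.
It also fails if it takes over 70 s, if anything falls off the work surface, if the arm or the gripper's body presses on something with over 40 N, if the wrist force passes 120 N, or if a joint passes its speed limit or range.

## Working session

There is one attempt and no reset: what is moved stays moved. The work goes in short steps, Python scripts to look and compute and a tool call to move; the robot and the scene stay as the last step left them, time stands still between calls to the robot, and variables do not carry over. Pictures are saved under pics/ and viewed, about 8 in all and at most 12, crops included, and the job is handed in when it is done.

Besides the shell and the picture viewer there is one more tool, called after "Request:" as a command line: name --pt "numbers of a row" for each row, then --argument value for the rest. servo_tool: Moves the arm, as the interface text tells. Shift numbers are shares of 75 cm and turn numbers shares of 180 degrees, none past 1 either way. Its arguments: {"type":"object","properties":{"moves":{"type":"array"},"fingers":{"type":"number"},"force":{"type":"number"}},"required":["moves"]}

```bash
mkdir -p pics
cat > h.py <<'E'
import numpy as np, cv2
from scipy.spatial.transform import Rotation as R
from rig import manip
def camT(f,s=None):
    if 'mount' in f:
        M=np.eye(4);M[:3,:3]=R.from_rotvec(s['eef_rot']).as_matrix();M[:3,3]=s['position'];return M@np.array(f['mount'])
    M=np.eye(4);a=np.array(f['attitude']);M[:3,:3]=a if a.shape==(3,3) else R.from_rotvec(a).as_matrix();M[:3,3]=f['eye'];return M
def cloud(f,T):
    z=f['z_map'];K=np.array(f['intrinsics']);v,u=np.mgrid[:z.shape[0],:z.shape[1]]
    P=np.stack([(u-K[0,2])/K[0,0]*z,(v-K[1,2])/K[1,1]*z,z],-1)@T[:3,:3].T+T[:3,3];P[z<=0]=np.nan;return P
def ray_at_z(f,T,c,h):
    K=np.array(f['intrinsics']);d=T[:3,:3]@np.array([(c[0]-K[0,2])/K[0,0],(c[1]-K[1,2])/K[1,1],1]);o=T[:3,3];return o+d*(h-o[2])/d[2]
def save(f,n,crop=None,k=1):
    im=f['img'][:,:,::-1]
    if crop: im=im[crop[1]:crop[3],crop[0]:crop[2]]
    cv2.imwrite('pics/'+n,cv2.resize(im,None,fx=k,fy=k,interpolation=cv2.INTER_CUBIC))
E
python3 - <<'E'
from h import *
np.set_printoptions(precision=4,suppress=True)
s=manip.read_state();print(s)
ims=[]
for n in ['scene','top']:
    f=manip.grab_frame(n);T=camT(f);P=cloud(f,T);print(n,f['eye'],np.array(f['attitude']).shape)
    ims.append(f['img'])
    for q in ['press','tab','pointer','catch_tip','catch_pivot','lever_grip','lever_pivot','flask','phone','tape_roll','rivet_cup','wood_block','mallet','weight']:
        for r in manip.landmark_of(f,q)[:2]:
            c=r['centre'];h={'tab':.05,'pointer':.026,'catch_pivot':.11,'lever_pivot':.11,'lever_grip':.227,'catch_tip':.1765}.get(q,0)
            print(q,round(r['confidence'],2),np.array(c),'depth',P[int(c[1]),int(c[0])],'ray@z',ray_at_z(f,T,c,h))
    np.savez(n+'.npz',P=P,img=f['img'])
    save(f,n+'0.png',k=1.5)
E
```

```text
{'time': 0.0, 'q': array([ 1.0855,  0.5285,  1.4339, -0.    ,  1.1814, -0.1785]), 'dq': array([ 0.0009, -0.0005, -0.0004, -0.0005, -0.0004, -0.0004]), 'joint_torque': array([  0.0004, -44.0028, -17.6594,   0.0634,   0.0581,  -0.0002]), 'position': array([0.1884, 0.5952, 0.2216]), 'eef_rot': array([-0.9814,  1.3409,  0.9798]), 'wrist_force': array([ 0.0918,  0.8929, -0.3315]), 'wrist_torque': array([ 0.0007, -0.0192, -0.0194]), 'width': 0.08693695119758962}
scene [ 1.4278 -0.3727  1.0655] (3,)
press 0.6 [274.8 240.1] depth [0.6505 0.0462 0.0619] ray@z [0.604  0.0741 0.    ]
tab 0.68 [318.3 196.2] depth [ 0.4903  0.2938 -0.0024] ray@z [0.5375 0.2615 0.05  ]
pointer 0.62 [336.2 208.1] depth [0.5782 0.3064 0.0146] ray@z [0.5881 0.2994 0.026 ]
catch_tip 0.59 [227.4 189.2] depth [0.3328 0.0305 0.0025] ray@z [ 0.5132 -0.0348  0.1765]
catch_pivot 0.77 [214.4 211.2] depth [ 0.5207 -0.0824  0.1166] ray@z [ 0.5157 -0.0796  0.11  ]
lever_grip 0.57 [234.5 200.5] depth [ 0.6376 -0.0648  0.2543] ray@z [ 0.6133 -0.054   0.227 ]
lever_grip 0.42 [315.6 199.4] depth [0.5589 0.2351 0.067 ] ray@z [0.7001
[... 1304 characters left out ...]
[208.6 183.1] depth [0.5411 0.2332 0.0259] ray@z [0.5244 0.2086 0.227 ]
lever_pivot 0.69 [295.4 168.4] depth [ 0.5662 -0.0433  0.1782] ray@z [ 0.5724 -0.05    0.11  ]
phone 0.58 [385.2 249.3] depth [ 0.3079 -0.3445  0.013 ] ray@z [ 0.3059 -0.3487  0.    ]
tape_roll 0.72 [193.3 148.2] depth [0.6627 0.284  0.0035] ray@z [0.6625 0.2835 0.    ]
rivet_cup 0.49 [250.  216.9] depth [0.4287 0.0978 0.0045] ray@z [0.4257 0.098  0.    ]
wood_block 0.88 [350.2 178.2] depth [ 0.5445 -0.2356  0.0291] ray@z [ 0.5462 -0.2421  0.    ]
mallet 0.63 [123.5 241.9] depth [ 0.3569  0.5247 -0.0045] ray@z [0.3541 0.5217 0.    ]
weight 0.84 [320.1 139.4] depth [ 0.6746 -0.1395  0.0428] ray@z [ 0.6807 -0.1458  0.    ]
```

View pics/scene0.png

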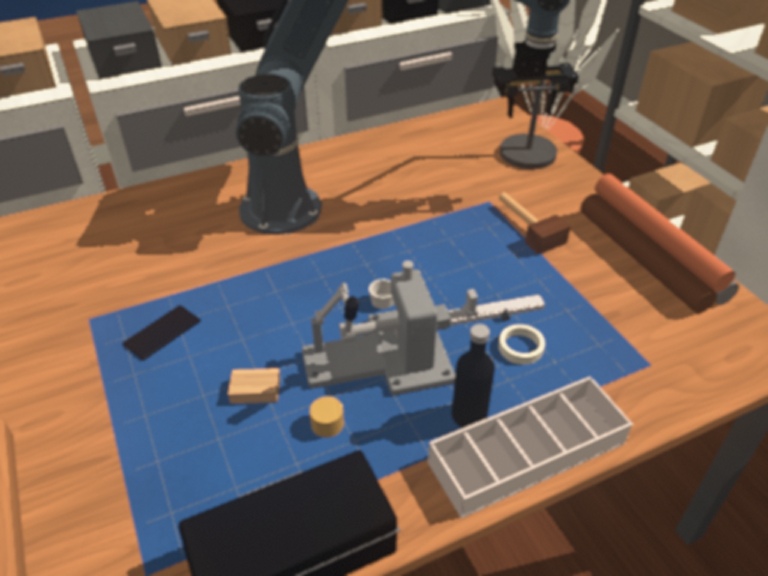

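View pics/top0.png

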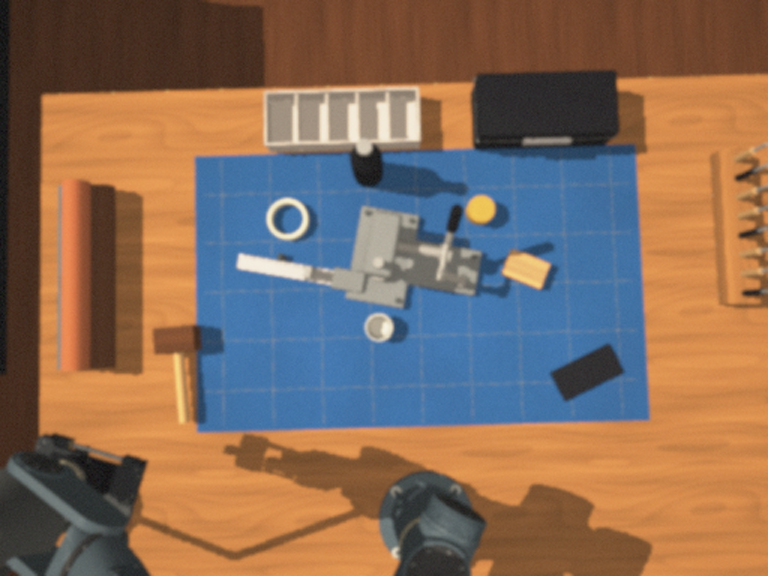

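Run:
```python
from h import *
np.set_printoptions(precision=4,suppress=True)
# press column/head top rectangle and rail from top view cloud
P=np.load('top.npz')['P'];m=(P[...,2]>.165)&(P[...,2]<.185)&(P[...,0]>.45)&(P[...,0]<.75)&(abs(P[...,1]-.07)<.06)
r=cv2.minAreaRect(P[m][:,:2].astype(np.float32)*1000);print('head',r,np.median(P[m],0),m.sum())
# rail: height ~14mm, y .25-.42
m=(P[...,2]>.009)&(P[...,2]<.02)&(P[...,0]>.46)&(P[...,0]<.6)&(P[...,1]>.2)&(P[...,1]<.45)
print('rail',cv2.minAreaRect(P[m][:,:2].astype(np.float32)*1000),m.sum(),np.polyfit(P[m][:,1],P[m][:,0],1))
m=(P[...,2]>.055)&(P[...,2]<.08)&(P[...,0]>.46)&(P[...,0]<.6)&(P[...,1]>.2)&(P[...,1]<.3)
print('tab',P[m].mean(0),P[m].min(0),P[m].max(0),m.sum())
# press fit from landmarks (top view)
A=np.array([[-50,-175],[0,-130],[-85,140],[56.6,-130],[-50,-119]])/1000
B=np.array([[.5109,-.0907],[.5724,-.05],[.5445,.2473],[.6225,-.0649],[.5205,-.0327]])
B2=np.array([[.5157,-.0796],[.579,-.0544],[.5375,.2615],[.6133,-.054],[.5132,-.0348]])
for b in (B,B2,(B+B2)/2):
    M,_=cv2.estimateAffinePartial2D(A,b,method=cv2.LMEDS)
    X=A-A.mean(0);Y=b-b.mean(0);H=X.T@Y;th=np.arctan2(H[0,1]-H[1,0],H[0,0]+H[1,1]);c,s=np.cos(th),np.sin(th);Rm=np.array([[c,-s],[s,c]]);t=b.mean(0)-Rm@A.mean(0)
    print(th,t,np.abs(A@Rm.T+t-b).max(0))
```

```text
head ((632.7833251953125, 74.91761779785156), (73.76921844482422, 225.98907470703125), 86.11913299560547) [0.5886 0.0767 0.1739] 796
rail ((551.4823608398438, 330.2550048828125), (97.13331604003906, 255.17103576660156), 8.395736694335938) 479 [0.1865 0.5005]
tab [0.5432 0.2398 0.0682] [0.5314 0.2314 0.0571] [0.5575 0.2479 0.0747] 44
-0.2161652143859295 [0.597  0.0772] [0.0033 0.0152]
-0.1955159719820991 [0.593 0.084] [0.0112 0.0237]
-0.20574608903468622 [0.595  0.0806] [0.0073 0.0194]
```

The scene view shows the press with the tab at about (470,300) and the pointer at (503,315). The top view shows the tab at about (318,275), the pointer at (285,259), the catch at (445,260) and the grip at (455,218). The press is yawed roughly -0.2 rad. I'll refine this with the wrist camera.

Run:
```python
from h import *
np.set_printoptions(precision=4,suppress=True)
s=manip.read_state();f=manip.grab_frame('wrist');print(np.array(f['mount']),f['intrinsics'])
M=R.from_rotvec(s['eef_rot']);print(M.as_matrix())
th=-.2
for sg in (1,-1):
    z=sg*np.array([-np.sin(th),np.cos(th),0]);x=np.array([0,0,-1.]);D=np.stack([x,np.cross(z,x),z],1)
    print(sg,(R.from_matrix(D)*M.inv()).as_rotvec()/np.pi, 'shift to above', (np.array([.50,.29,.30])-s['position'])/.75)
```

```text
[[ 0.0009 -0.2701  0.9628 -0.1602]
 [ 0.0002 -0.9628 -0.2701  0.0734]
 [ 1.      0.0004 -0.0009 -0.0001]
 [ 0.      0.      0.      1.    ]] [[328.6079   0.     259.867 ]
 [  0.     328.6079 193.0178]
 [  0.       0.       1.    ]]
[[ 0.     -0.9533  0.302 ]
 [-0.      0.302   0.9533]
 [-1.     -0.     -0.    ]]
1 [0.    0.    0.034] shift to above [ 0.415  -0.4077  0.1033]
-1 [ 0.    -0.    -0.966] shift to above [ 0.415  -0.4077  0.1033]
```

Request:
servo_tool --pt "0.04 -0.04 0.05 0 0 0.01" --pt "0.415 -0.408 0.103 0 0 0.034" --pt "0.415 -0.408 0.103 0 0 0.034" --pt "0.415 -0.408 0.103 0 0 0.034" --pt "0.415 -0.408 0.103 0 0 0.034" --pt "0.415 -0.408 0.103 0 0 0.034" --pt "0.415 -0.408 0.103 0 0 0.034" --pt "0.415 -0.408 0.103 0 0 0.034" --pt "0.415 -0.408 0.103 0 0 0.034" --pt "0.415 -0.408 0.103 0 0 0.034" --pt "0.415 -0.408 0.103 0 0 0.034" --pt "0.415 -0.408 0.103 0 0 0.034" --pt "0.415 -0.408 0.103 0 0 0.034" --pt "0.415 -0.408 0.103 0 0 0.034"

```text
time: 2.95
position: [0.4987, 0.291, 0.2997]
eef_rot: [-1.062, 1.297, 1.063]
wrist_force: [-0.2, -0.3, -0.0]
width: 0.0872
```

```bash
cat > m.py <<'E'
from h import *
import sys
np.set_printoptions(precision=4,suppress=True)
s=manip.read_state();print(s['time'],s['position'],s['eef_rot'],s['wrist_force'])
f=manip.grab_frame('wrist');T=camT(f,s);P=cloud(f,T);np.savez('w.npz',P=P,img=f['img'],T=T,K=f['intrinsics'])
save(f,sys.argv[1],k=1.5)
for q in sys.argv[2:]:
    for r in manip.landmark_of(f,q)[:2]:
        c=r['centre'];h={'tab':.05,'pointer':.026,'catch_pivot':.11,'lever_pivot':.11,'lever_grip':.227,'catch_tip':.1765}.get(q,0)
        print(q,round(r['confidence'],2),np.array(c),P[int(c[1]),int(c[0])],'ray',ray_at_z(f,T,c,h))
E
python3 m.py w1.png tab pointer press catch_tip catch_pivot lever_pivot lever_grip
python3 - <<'E'
from h import *
P=np.load('w.npz')['P']
# rail top
m=(abs(P[...,2]-.014)<.004)&(abs(P[...,0]-.555)<.05)&(P[...,1]>.3)&(P[...,1]<.42)
print(cv2.minAreaRect(P[m][:,:2].astype(np.float32)*1000),m.sum(),np.polyfit(P[m][:,1],P[m][:,0],1))
m=(P[...,2]>.058)&(P[...,2]<.08)&(P[...,0]>.5)&(P[...,0]<.6)&(P[...,1]>.2)&(P[...,1]<.3)
print(cv2.minAreaRect(P[m][:,:2].astype(np.float32)*1000),m.sum(),P[m].mean(0))
E
```

```text
2.95 [0.4987 0.291  0.2997] [-1.0621  1.2967  1.0628] [-0.1726 -0.285  -0.0301]
tab 0.92 [232.7 203.5] [0.5402 0.2466 0.0675] ray [0.5461 0.2447 0.05  ]
tab 0.26 [278.7 262.2] [0.4678 0.3018 0.3813] ray [0.6412 0.2884 0.05  ]
pointer 0.59 [283.7 213.6] [0.5852 0.307  0.0126] ray [0.5815 0.3078 0.026 ]
press 0.77 [136.4 244.3] [0.586  0.091  0.0242] ray [0.5954 0.0796 0.    ]
((574.3798828125, 347.32659912109375), (104.79865264892578, 47.33795928955078), 78.42313385009766) 1628 [0.15224464 0.51447524]
((543.9581298828125, 239.79449462890625), (15.973779678344727, 24.948978424072266), 78.80770874023438) 275 [0.54317095 0.24046437 0.06657077]
```

View pics/w1.png

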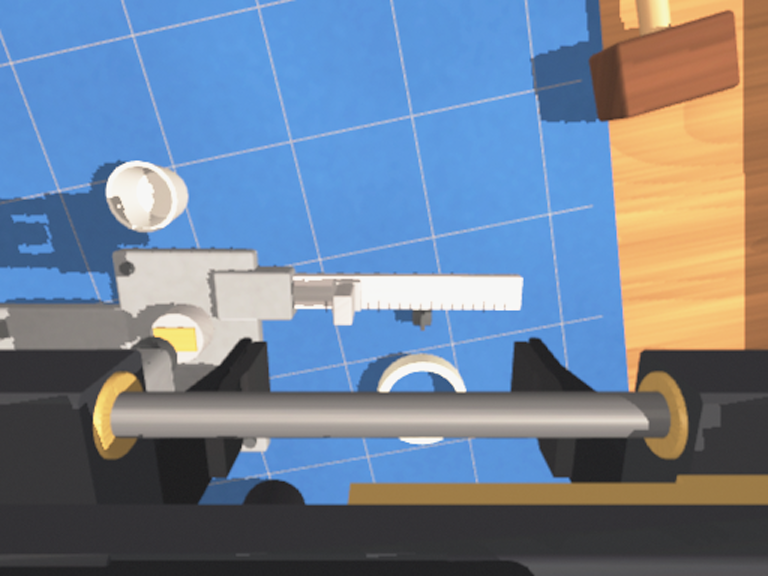

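The wrist view shows the rail level in the image, so the yaw is about -0.196. The tab is near (345,305) and the dark pointer near (424,318). I'll go lower and straight above both to measure the pointer accurately.

Request:
servo_tool --pt "0.122 -0.01 -0.12 0 0 0" --pt "0.122 -0.01 -0.12 0 0 0" --pt "0.122 -0.01 -0.12 0 0 0" --pt "0.122 -0.01 -0.12 0 0 0" --pt "0.122 -0.01 -0.12 0 0 0" --pt "0.122 -0.01 -0.12 0 0 0"

```text
time: 3.95
position: [0.591, 0.2828, 0.2112]
eef_rot: [-1.061, 1.295, 1.061]
wrist_force: [-0.4, -0.3, 0.2]
width: 0.087
```

```bash
python3 m.py w2.png tab pointer
python3 - <<'E'
from h import *
d=np.load('w.npz');P=d['P'];im=d['img']
cv2.imwrite('pics/w2c.png',cv2.resize(im[40:220,160:400,::-1],None,fx=3.3,fy=3.3,interpolation=cv2.INTER_CUBIC))
m=(P[...,2]>.062)&(P[...,2]<.08)&(P[...,0]>.5)&(P[...,0]<.6)&(P[...,1]>.2)&(P[...,1]<.3)
print(cv2.minAreaRect(P[m][:,:2].astype(np.float32)*1000),m.sum(),np.median(P[m],0))
m=(P[...,2]>.006)&(P[...,2]<.04)&(P[...,0]>.57)&(P[...,0]<.61)&(P[...,1]>.29)&(P[...,1]<.33)&(im.max(-1)<120)
v,u=np.where(m)
for i in range(0,len(v),max(1,len(v)//25)):print(u[i],v[i],P[v[i],u[i]].round(4),im[v[i],u[i]])
E
```

```text
3.95 [0.591  0.2828 0.2112] [-1.0612  1.2955  1.0606] [-0.4084 -0.3394  0.2057]
tab 0.91 [210.7 140.3] [0.544  0.2454 0.0678] ray [0.5458 0.2429 0.05  ]
pointer 0.6 [210.8 140.4] [0.544  0.2454 0.0678] ray [0.548  0.2389 0.026 ]
pointer 0.58 [276.  161.8] [0.585  0.3018 0.0141] ray [0.5837 0.3015 0.026 ]
((544.510986328125, 239.79344177246094), (16.178096771240234, 25.02201271057129), 78.67068481445312) 496 [0.54425832 0.24042946 0.06746361]
267 151 [0.5726 0.2942 0.0123] [ 60  81 114]
273 152 [0.5758 0.3005 0.0069] [73 74 71]
277 152 [0.5756 0.3048 0.0133] [72 70 70]
282 152 [0.5778 0.3104 0.0064] [88 87 85]
271 153 [0.5756 0.2981 0.0121] [81 80 77]
275 153 [0.5761 0.3024 0.0141] [81 79 78]
279 153 [0.5759 0.3065 0.0209] [103 100  97]
283 153 [0.5781 0.311  0.0125] [118 116 112]
271 154 [0.5766 0.2979 0.0127] [82 80 79]
275 154 [0.5772 0.3022 0.0143] [82 80 79]
271 155 [0.5775 0.2977 0.0136] [82 80 79]
275 155 [0.5785 0.302  0.0127] [82 80 78]
271 156 [0.5787 0.2975 0.013 ] [81 79 77]
275 156 [0.5795 0.3018 0.0133] [82 80 78]
271 157 [0.5799 0.2973 0.0126] [80 78 77]
275 157 [0.5806 0.3016 0.0133] [79 78 77]
271 158 [0.581  0.2971 0.0125] [81 80 78]
275 158 [0.5815 0.3014 0.0145] [79 77 76]
271 159 [0.5819 0.2969 0.0137] [80 79 78]
275 159 [0.5828 0.3012 0.0131] [79 77 76]
271 160 [0.583  0.2967 0.0133] [79 77 76]
275 160 [0.5839 0.301  0.0131] [77 75 74]
271 161 [0.5841 0.2964 0.0135] [78 76 75]
275 161 [0.5848 0.3008 0.0143] [75 74 72]
271 162 [0.5853 0.2962 0.013 ] [78 76 75]
275 162 [0.5862 0.3006 0.0126] [77 76 74]
272 163 [0.5865 0.2971 0.0133] [77 76 75]
276 163 [0.587  0.3014 0.0153] [76 74 74]
274 164 [0.5882 0.2991 0.0124] [75 82 90]
277 165 [0.5877 0.302  0.0238] [111 112 117]
```

View pics/w2c.png

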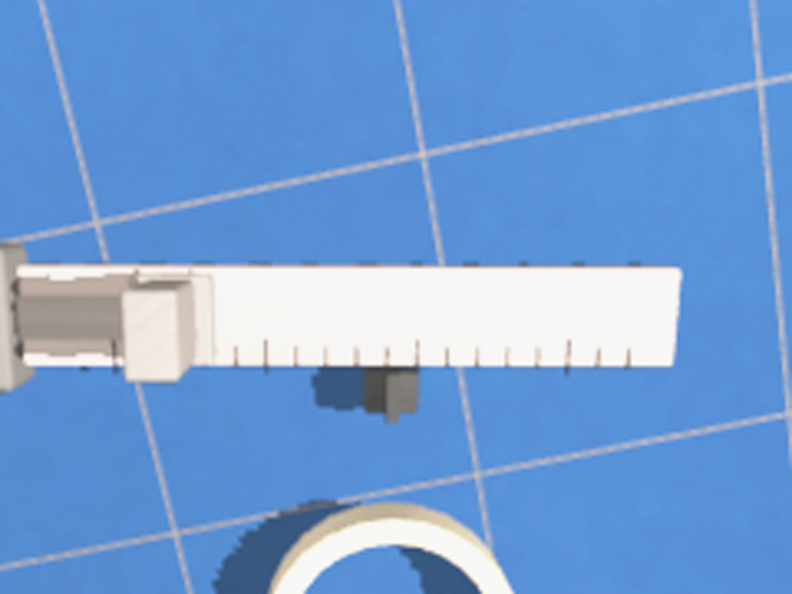

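The crop shows the pointer block at about (390,390) with its thin blade at (393,412), and the tab's top face at (152,335). I'll pick out the blade from depth.

Run:
```python
from h import *
np.set_printoptions(precision=4,suppress=True)
d=np.load('w.npz');P=d['P'];im=d['img'];T=d['T'];f={'intrinsics':d['K']}
th=-.196;ux=np.array([np.cos(th),np.sin(th)]);uy=np.array([-np.sin(th),np.cos(th)])
t=np.array([.5445,.2398])
print('cam',T[:3,3])
for r in range(150,172):
    print(r,' '.join(f'{int(1000*z):3d}' for z in P[r,266:290,2]),'|',' '.join(f'{int(g):3d}' for g in im[r,266:290].mean(-1)))
for c in [(278,164),(279,165),(280,165)]:
    p=ray_at_z(f,T,c,.026)[:2];print(c,p,'rel tab: x',(p-t)@ux,'y',(p-t)@uy)
```

```text
cam [0.5188 0.2971 0.3713]
150  11  12  12  12  10  13  11  12  12  12  12  13  12  11  12  11  11  12  11  12  14  12  12  13 | 224 166 163 215 225 225 224 224 225 226 185 173 216 226 226 227 227 227 230 191 150 217 234 234
151  -2  12   0   0  -1   0  -1  -1   0   0  12   0  -1   0  -1  -1   0  -1   0  -1  -1   0   0  -1 |  92  85  86  88  89  86  79  76  76  81  75  71  75  75  76  77  79  80  92  84  91 130 145 145
152   0   0   0   0   4   6   6   6   6   8   7  13  13  12   7   5   6   6   5   6   0  -1   0  -2 |  90  92  92  88  81  74  72  72  74  73  73  70  69  70  74  82  86  86  87  82  97 135 149 149
153  -1   0  -1   0  12  12  13  12  12  14  13  20  20  20  20  12  11  12  12  12  -1   0  -1   0 |  92  92  91  87  83  79  79  78  79  79  76  87  97 100 102 111 114 115 115 112 117 140 149 150
154  -1  -1  -1   0  12  12  14  11  12  14  13  24  24  23  23  13  15  12  13  12  11  -1   0   0 |  92  91  90  87  82  80  78  79  80  80  77 104 119 121 122 126 127 127 127 128 132 144 150 149
155  -1  -1   0  -2  12  13  13  13  13  12  11  23  23  24  23  13  13  13  13  13
[... 1157 characters left out ...]
 23  23  22  12  12  14  12  13   0  -1  -1  -1 |  92  91  91  88  82  76  74  74  75  73  72 108 123 123 121 120 119 118 119 118 135 146 149 148
162  -1   0  -1  -1  12  12  13  12  12  12  12  23  23  23  24  14  13  13  13  12   0  -2   0  -1 |  92  92  91  89  82  76  75  75  75  75  73 107 123 122 122 120 119 119 119 119 132 145 148 148
163  -2  -1  -1  -1  13  13  13  13  13  13  15  25  23  23  23  13  13  13  13  13  -1   0   0  -1 |  92 115 125 123 100  78  76  76  76  76  74 108 123 122 122 123 122 121 121 121 130 143 148 148Traceback (most recent call last):
  File "<stdin>", line 8, in <module>
  File "<stdin>", line 8, in <genexpr>
ValueError: cannot convert float NaN to integer
```

Run:
```python
from h import *
np.set_printoptions(precision=4,suppress=True)
d=np.load('w.npz');P=d['P'];T=d['T'];f={'intrinsics':d['K']}
th=-.196;ux=np.array([np.cos(th),np.sin(th)]);uy=np.array([-np.sin(th),np.cos(th)])
t=np.array([.5445,.2398])
for c in [(278.6,155),(278.6,163)]:
    p=ray_at_z(f,T,c,.026)[:2];print(p,'x',(p-t)@ux,'y',(p-t)@uy)
m=(P[...,2]>.062)&(P[...,2]<.08)&(P[...,0]>.5)&(P[...,0]<.6)&(P[...,1]>.2)&(P[...,1]<.3)
v,u=np.where(m);print('tab px',u.min(),u.max(),v.min(),v.max())
for c in [(u.min()-.5,(v.min()+v.max())/2),(u.max()+.5,(v.min()+v.max())/2)]:
    p=ray_at_z(f,T,c,.069)[:2];print(p,(p-t)@uy)
Mc=R.from_rotvec(manip.read_state()['eef_rot']).as_matrix();print(Mc[:,2],np.arctan2(-Mc[0,2],Mc[1,2]))
o=t-uy*.14+ux*.085;print('press origin',o)
for n,a in dict(catchpiv=(-.05,-.175),levpiv=(0,-.13),grip0=(.0565,-.13),tip0=(-.05,-.119)).items():print(n,o+a[0]*ux+a[1]*uy)
print('grasp move', (np.append(t,.034)-manip.read_state()['position'])/.75, 'uy',uy)
```

```text
[0.5771 0.3056] x 0.019155228780129985 y 0.07084771055463768
[0.5855 0.304 ] x 0.027721958314613302 y 0.07095290423410022
tab px 196 214 128 155
[0.5426 0.2322] -0.007810053156785161
[0.546  0.2493] 0.009581139380928935
[0.1976 0.9803 0.0012] -0.1989390321605851
press origin [0.6006 0.0859]
catchpiv [ 0.5175 -0.076 ]
levpiv [ 0.5753 -0.0416]
grip0 [ 0.6307 -0.0526]
tip0 [ 0.5284 -0.0211]
grasp move [-0.0621 -0.0576 -0.2368] uy [0.1947 0.9809]
```

Request:
servo_tool --pt "-0.062 -0.057 -0.05 0 0 0" --pt "-0.062 -0.057 -0.11 0 0 0" --pt "-0.062 -0.057 -0.17 0 0 0" --pt "-0.062 -0.057 -0.21 0 0 0" --pt "-0.062 -0.057 -0.231 0 0 0" --pt "-0.062 -0.057 -0.231 0 0 0" --pt "-0.062 -0.057 -0.231 0 0 0" --fingers -1

```text
time: 4.8
position: [0.5452, 0.2406, 0.0394]
eef_rot: [-1.062, 1.293, 1.06]
wrist_force: [-0.3, -0.1, 0.8]
width: 0.0869
```

Request:
servo_tool --pt "0 0 0 0 0 0" --pt "0 0 0 0 0 0" --pt "0 0 0 0 0 0" --pt "0 0 0 0 0 0" --pt "0 0 0 0 0 0" --pt "0 0 0 0 0 0" --pt "0 0 0 0 0 0" --pt "0 0 0 0 0 0" --fingers 1 --force 20

```text
time: 5.6
position: [0.5451, 0.2406, 0.0393]
eef_rot: [-1.062, 1.293, 1.06]
wrist_force: [0.9, 0.0, -0.3]
width: 0.031
```

Request:
servo_tool --pt "0 0 0 0 0 0" --pt "0 0 0 0 0 0" --pt "0 0 0 0 0 0" --pt "0 0 0 0 0 0" --pt "0 0 0 0 0 0"

```text
time: 6.1
position: [0.5451, 0.2405, 0.0393]
eef_rot: [-1.062, 1.293, 1.06]
wrist_force: [0.7, -1.1, -0.8]
width: 0.0159
```

Request:
servo_tool --pt "0.0026 0.013 0 0 0 0" --pt "0.0052 0.026 0 0 0 0" --pt "0.0078 0.039 0 0 0 0" --pt "0.0104 0.052 0 0 0 0" --pt "0.013 0.065 0 0 0 0" --pt "0.0156 0.078 0 0 0 0" --pt "0.0182 0.0917 0 0 0 0" --pt "0.0182 0.0917 0 0 0 0" --pt "0.0182 0.0917 0 0 0 0" --pt "0.0182 0.0917 0 0 0 0"

```text
time: 7.1
position: [0.5591, 0.3092, 0.0393]
eef_rot: [-1.062, 1.292, 1.059]
wrist_force: [1.5, -1.4, -2.1]
width: 0.0159
```

Request:
servo_tool --pt "0 0 0 0 0 0" --pt "0 0 0 0 0 0" --pt "0 0 0 0 0 0" --pt "0 0 0 0 0 0" --pt "0 0 0 0 0 0" --pt "0 0 0 0 0 0" --pt "0 0 0.06 0 0 0" --pt "0 0 0.12 0 0 0" --pt "0.06 -0.02 0.18 0 0 0" --pt "0.06 -0.02 0.23 0 0 0" --pt "0.06 -0.02 0.23 0 0 0" --pt "0.06 -0.02 0.23 0 0 0" --fingers -1

```text
time: 8.3
position: [0.605, 0.2942, 0.2135]
eef_rot: [-1.062, 1.289, 1.057]
wrist_force: [0.5, 0.3, -0.6]
width: 0.0865
```

```bash
cat > chk.py <<'E'
from h import *
d=np.load('w.npz');P=d['P'];im=d['img'];T=d['T'];f={'intrinsics':d['K']}
th=-.196;ux=np.array([np.cos(th),np.sin(th)]);uy=np.array([-np.sin(th),np.cos(th)])
reg=(P[...,0]>.5)&(P[...,0]<.62)&(P[...,1]>.28)&(P[...,1]<.34)
t=None
for n,lo,hi,h,xl in [('tab',.062,.08,.069,0),('pointer',.019,.03,.026,.572)]:
    m=reg&(P[...,2]>lo)&(P[...,2]<hi)&(P[...,0]>xl)
    v,u=np.where(m);print(n,m.sum(),'u',u.min(),u.max(),'v',v.min(),v.max())
    r,(w,hh),a=cv2.minAreaRect((P[m][:,:2]*1000).astype(np.float32));print(r,w,hh,a,'y',uy@np.array(r),'med y',1000*np.median(P[m][:,:2]@uy))
    # row-wise centres cast at nominal height
    ys=[ray_at_z(f,T,((u[v==k].min()+u[v==k].max())/2,k),h)[:2]@uy*1000 for k in np.unique(v)]
    print('rowcentre y',np.median(ys))
cv2.imwrite('pics/chk.png',cv2.resize(im[60:210,170:370,::-1],None,fx=4,fy=4,interpolation=cv2.INTER_CUBIC))
E
python3 m.py w3.png tab; python3 chk.py
```

```text
8.3 [0.605  0.2942 0.2135] [-1.0623  1.2893  1.0573] [ 0.455   0.3085 -0.6356]
tab 0.61 [264.5 127.7] [0.5574 0.3079 0.0668] ray [0.5595 0.3082 0.05  ]
tab 487 u 257 273 v 114 142
(558.6595458984375, 308.55841064453125) 14.900663375854492 25.4238224029541 78.93912506103516 y 411.44811190528986 med y 411.4230157150892
rowcentre y 411.39765961935825
pointer 65 u 263 276 v 136 156
(579.7987060546875, 307.5159912109375) 9.48922348022461 25.13458251953125 50.427425384521484 y 414.54244953438166 med y 412.222880309586
rowcentre y 411.66961443822265
```

View pics/chk.png

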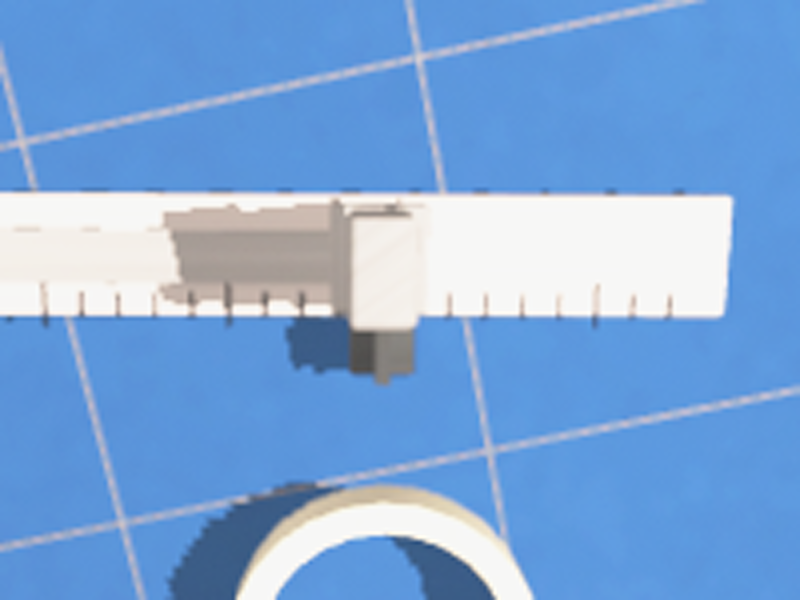

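The crop shows the tab's top face centred at column ~384 and the pointer blade at ~383; depth gives y 411.4 against 411.7 mm, so the gauge is set. Next I'll go above the catch and lever to look.

Request:
servo_tool --pt "0 0 0.06 0 0 0" --pt "0 0 0.12 0 0 0" --pt "-0.087 -0.472 0.133 0 0 0" --pt "-0.087 -0.472 0.133 0 0 0" --pt "-0.087 -0.472 0.133 0 0 0" --pt "-0.087 -0.472 0.133 0 0 0" --pt "-0.087 -0.472 0.133 0 0 0" --pt "-0.087 -0.472 0.133 0 0 0" --pt "-0.087 -0.472 0.133 0 0 0" --pt "-0.087 -0.472 0.133 0 0 0" --pt "-0.087 -0.472 0.133 0 0 0" --pt "-0.087 -0.472 0.133 0 0 0" --pt "-0.087 -0.472 0.133 0 0 0"

```text
time: 9.7
position: [0.5372, -0.0582, 0.3095]
eef_rot: [-1.062, 1.295, 1.064]
wrist_force: [-0.3, 0.2, 0.3]
width: 0.0868
```

```bash
python3 m.py w4.png catch_tip catch_pivot lever_pivot lever_grip press
python3 - <<'E'
from h import *
d=np.load('w.npz');P=d['P'];K=d['K'];T=d['T']
th=-.196
o=np.array([.6006,.0859,0]);Rz=R.from_euler('z',th).as_matrix()
im=cv2.resize(d['img'][:,:,::-1],None,fx=1.5,fy=1.5)
pts=dict(cp=(-50,-175,110),ct=(-50,-119,176.5),pin=(10,-125,170),lp=(0,-130,110),lg=(56.5,-130,227),h1=(-75,-30,175),h2=(-75,30,175))
for n,p in pts.items():
    w=Rz@np.array(p)/1000+o;c=T[:3,:3].T@(w-T[:3,3]);u=K@c/c[2]*1.5
    print(n,w.round(4),u[:2].round());cv2.circle(im,(int(u[0]),int(u[1])),3,(0,0,255),-1)
cv2.imwrite('pics/w4a.png',im)
E
```

```text
9.7 [ 0.5372 -0.0582  0.3095] [-1.0619  1.2949  1.0641] [-0.3176  0.1852  0.3041]
catch_tip 0.79 [284.6 162.4] [ 0.5214 -0.033   0.1763] ray [ 0.5219 -0.0325  0.1765]
catch_tip 0.68 [143.  181.7] [ 0.5379 -0.2227  0.0288] ray [ 0.5141 -0.1631  0.1765]
catch_pivot 0.58 [228.8 152.7] [ 0.5106 -0.0883  0.1145] ray [ 0.5121 -0.0881  0.11  ]
lever_pivot 0.82 [270.3 197. ] [ 0.5664 -0.0529  0.1251] ray [ 0.5709 -0.0529  0.11  ]
lever_grip 0.82 [278.6 298.1] [ 0.6196 -0.0597  0.2349] ray [ 0.625  -0.0598  0.227 ]
press 0.8 [358.3 176.7] [0.5795 0.0605 0.0617] ray [0.5979 0.0766 0.    ]
press 0.49 [285.  163.6] [ 0.5226 -0.0323  0.1759] ray [ 0.5578 -0.0253  0.    ]
cp [ 0.5175 -0.076   0.11  ] [361. 233.]
ct [ 0.5284 -0.0211  0.1765] [447. 250.]
pin [ 0.5861 -0.0387  0.17  ] [434. 339.]
lp [ 0.5753 -0.0416  0.11  ] [421. 298.]
lg [ 0.6307 -0.0526  0.227 ] [432. 454.]
h1 [0.5212 0.0711 0.175 ] [598. 208.]
h2 [0.5329 0.1299 0.175 ] [699. 208.]
```

View pics/w4a.png

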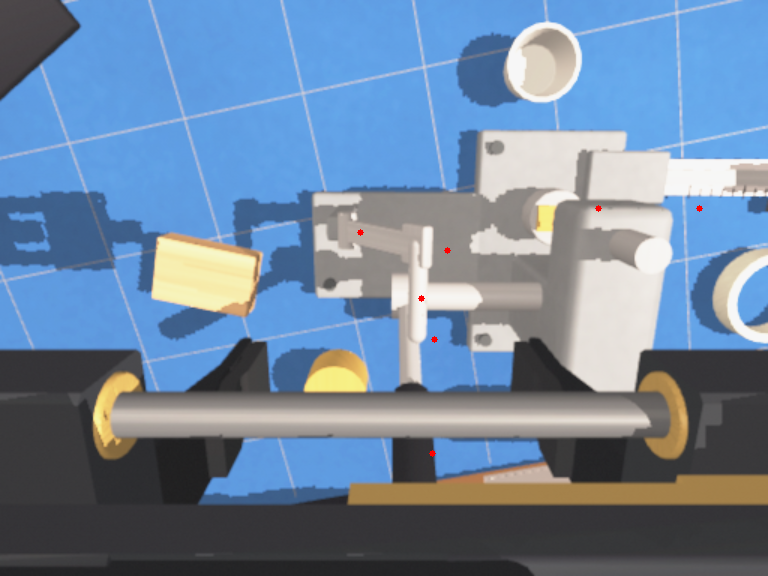

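The overlay shows my predicted points about 11 mm too far along +y, meaning the gauge was not at 0 at the start. Corrected press origin is about (.5952,.0753). The real catch tip is at about (427,244) and the grip at (413,440). Next I close the fingers and descend inboard of the paddle.

Request:
servo_tool --pt "-0.011 0.0745 0 0 0 0" --pt "-0.011 0.0745 0 0 0 0" --pt "-0.011 0.0745 0 0 0 0" --pt "-0.011 0.0745 0 0 0 0" --pt "-0.011 0.0745 0 0 0 0" --pt "-0.011 0.0745 0 0 0 0" --pt "-0.011 0.0745 0 0 0 0" --pt "-0.011 0.0745 0 0 0 0" --pt "-0.011 0.0745 0 0 0 0" --pt "-0.011 0.0745 0 0 0 0" --pt "-0.011 0.0745 0 0 0 0" --pt "-0.011 0.0745 0 0 0 0" --pt "-0.011 0.0745 -0.06 0 0 0" --pt "-0.011 0.0745 -0.11 0 0 0" --pt "-0.011 0.0745 -0.16 0 0 0" --pt "-0.011 0.0745 -0.19 0 0 0" --pt "-0.011 0.0745 -0.206 0 0 0" --pt "-0.011 0.0745 -0.206 0 0 0" --fingers 1

```text
time: 11.8
position: [0.5284, -0.0032, 0.1543]
eef_rot: [-1.061, 1.297, 1.064]
wrist_force: [-0.3, 0.7, -0.9]
width: 0.0002
```

Request:
servo_tool --pt "-0.0024 -0.0121 0 0 0 0" --pt "-0.0048 -0.0242 0 0 0 0" --pt "-0.0072 -0.0363 0 0 0 0" --pt "-0.0096 -0.0484 0 0 0 0" --pt "-0.012 -0.0605 0 0 0 0" --pt "-0.0144 -0.0726 0 0 0 0" --pt "-0.0168 -0.0847 0 0 0 0" --pt "-0.0192 -0.0968 0 0 0 0" --pt "-0.0216 -0.1089 0 0 0 0" --pt "-0.024 -0.121 -0.003 0 0 0" --pt "-0.0264 -0.1331 -0.005 0 0 0" --pt "-0.0288 -0.1452 -0.006 0 0 0" --pt "-0.0288 -0.1452 -0.006 0 0 0" --pt "-0.0288 -0.1452 -0.006 0 0 0"

```text
time: 13.2
position: [0.5067, -0.1124, 0.1497]
eef_rot: [-1.06, 1.297, 1.064]
wrist_force: [-0.5, 0.7, 0.8]
width: 0.0001
```

Request:
servo_tool --pt "-0.0008 -0.004 0 0 0 0" --pt "-0.0016 -0.008 0 0 0 0" --pt "-0.0022 -0.011 0 0 0 0" --pt "-0.0022 -0.011 0 0 0 0"

```text
time: 13.6
position: [0.5052, -0.1204, 0.1499]
eef_rot: [-1.06, 1.297, 1.064]
wrist_force: [0.2, 1.9, 1.0]
width: 0.0004
```

Request:
servo_tool --pt "-0.0008 -0.004 0 0 0 0" --pt "-0.0014 -0.007 0 0 0 0" --pt "-0.0014 -0.007 0 0 0 0"

```text
time: 13.9
position: [0.5048, -0.1216, 0.1502]
eef_rot: [-1.052, 1.291, 1.065]
wrist_force: [3.7, 13.3, 4.0]
width: 0.0004
```

Run:
```python
from h import *
np.set_printoptions(precision=4,suppress=True)
print(manip.read_state()['wrist_force'])
f=manip.grab_frame('scene');T=camT(f);P=cloud(f,T)
for r in manip.landmark_of(f,'catch_tip')[:3]:
    c=r['centre'];print(r['confidence'],c,P[int(c[1]),int(c[0])],ray_at_z(f,T,c,.164))
save(f,'s5.png',(170,120,320,240),5)
```

```text
[ 3.7192 13.3206  3.9605]
0.75 [185.8, 203.2] [ 0.3342 -0.1191  0.0002] [ 0.504  -0.1563  0.164 ]
```

View pics/s5.png

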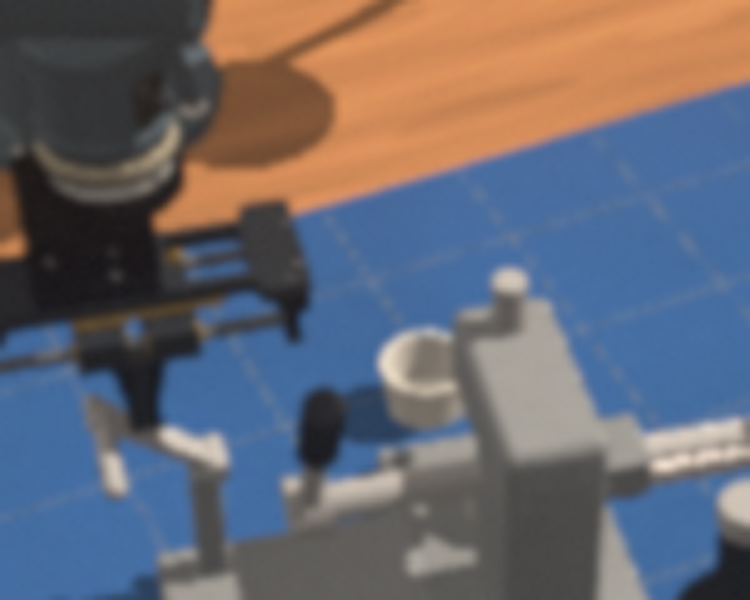

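The scene crop shows the catch lying over outboard at its stop, paddle at (110,445), with about 13 N of reaction, and the lever free at (322,425). I'll back off, rise, open and go over the grip.

Request:
servo_tool --pt "0.002 0.01 0 0 0 0" --pt "0.004 0.022 0 0 0 0" --pt "0.004 0.022 0.05 0 0 0" --pt "0.004 0.022 0.11 0 0 0" --pt "0.004 0.022 0.17 0 0 0" --pt "0.004 0.022 0.22 0 0 0" --pt "0.06 0.04 0.22 0 0 0" --pt "0.12 0.06 0.22 0 0 0" --pt "0.161 0.078 0.22 0 0 0" --pt "0.161 0.078 0.22 0 0 0" --pt "0.161 0.078 0.22 0 0 0" --pt "0.161 0.078 0.22 0 0 0"

```text
time: 15.2
position: [0.6244, -0.0633, 0.3148]
eef_rot: [-1.052, 1.293, 1.066]
wrist_force: [0.2, -0.8, 0.6]
width: 0.0004
```

Request:
servo_tool --pt "0 0 0 0 0 0" --pt "0 0 0 0 0 0" --pt "0 0 0 0 0 0" --pt "0 0 0 0 0 0" --pt "0 0 0 0 0 0" --pt "0 0 0 0 0 0" --pt "0 0 0 0 0 0" --pt "0 0 0 0 0 0" --pt "0 0 0 0 0 0" --pt "0 0 0 0 0 0" --pt "0 0 0 0 0 0" --pt "0 0 0 0 0 0" --fingers -1

```text
time: 16.4
position: [0.6244, -0.0633, 0.3148]
eef_rot: [-1.052, 1.293, 1.066]
wrist_force: [-0.1, 0.0, 0.1]
width: 0.0846
```

Run:
```python
from h import *
np.set_printoptions(precision=4,suppress=True)
s=manip.read_state();print(s['position'],s['eef_rot'],s['width'])
th=-.196;ux=np.array([np.cos(th),np.sin(th),0]);uy=np.array([-np.sin(th),np.cos(th),0]);o=np.array([.5952,.0753,0])
for n in ['top','scene']:
    f=manip.grab_frame(n);T=camT(f)
    for q,h in [('lever_grip',.227),('catch_tip',.164)]:
        for r in manip.landmark_of(f,q)[:1]:
            p=ray_at_z(f,T,r['centre'],h)-o;print(n,q,r['confidence'],p+o,'press',p@ux,p@uy)
z=np.array([-np.sin(th),np.cos(th),0]);x=np.array([0,0,-1.]);D=np.stack([x,np.cross(z,x),z],1)
print('turn',(R.from_matrix(D)*R.from_rotvec(s['eef_rot']).inv()).as_rotvec()/np.pi)
for L in (0,.25,.5,.75,1,1.03):
    a=.45-L;g=o+.13*np.sin(a)*ux-.13*uy+np.array([0,0,.11+.13*np.cos(a)-.019]);print(L,g,(g-s['position'])/.75)
```

```text
[ 0.6244 -0.0633  0.3148] [-1.0521  1.2933  1.0659] 0.08462938421279083
top lever_grip 0.68 [ 0.6296 -0.0588  0.227 ] press 0.05983835223899879 -0.12481210020128601
scene lever_grip 0.71 [ 0.62   -0.0606  0.227 ] press 0.0508392822862083 -0.1284573736235565
scene catch_tip 0.71 [ 0.4994 -0.153   0.164 ] press -0.04946763340237467 -0.24259407259938404
turn [-0.0029 -0.0006  0.0017]
0 [ 0.6253 -0.0632  0.2081] [ 0.0013  0.0001 -0.1423]
0.25 [ 0.5952 -0.0572  0.2184] [-0.0389  0.0081 -0.1285]
0.5 [ 0.5635 -0.0509  0.2208] [-0.0811  0.0165 -0.1252]
0.75 [ 0.5322 -0.0447  0.2152] [-0.1229  0.0247 -0.1328]
1 [ 0.5032 -0.039   0.2018] [-0.1615  0.0324 -0.1506]
1.03 [ 0.5    -0.0383  0.1997] [-0.1658  0.0333 -0.1534]
```

Request:
servo_tool --pt "0.001 0.002 -0.04 0 0 0" --pt "0.001 0.002 -0.08 0 0 0" --pt "0.001 0.002 -0.12 0 0 0" --pt "0.001 0.002 -0.142 0 0 0" --pt "0.001 0.002 -0.142 0 0 0" --pt "0.001 0.002 -0.142 0 0 0"

```text
time: 17.3
position: [0.6255, -0.0619, 0.2086]
eef_rot: [-1.052, 1.293, 1.066]
wrist_force: [0.1, 0.5, 0.1]
width: 0.0872
```

Request:
servo_tool --pt "0 0 0 0 0 0" --pt "0 0 0 0 0 0" --pt "0 0 0 0 0 0" --pt "0 0 0 0 0 0" --pt "0 0 0 0 0 0" --pt "0 0 0 0 0 0" --pt "0 0 0 0 0 0" --pt "0 0 0 0 0 0" --pt "0 0 0 0 0 0" --pt "0 0 0 0 0 0" --pt "0 0 0 0 0 0" --pt "0 0 0 0 0 0" --fingers 1 --force 45

```text
time: 18.5
position: [0.6254, -0.0624, 0.2085]
eef_rot: [-1.053, 1.294, 1.066]
wrist_force: [-1.2, -1.3, 0.0]
width: 0.023
```

Request:
servo_tool --pt "-0.0098 0.002 0.0045 0 0 0" --pt "-0.0197 0.0039 0.0082 0 0 0" --pt "-0.0402 0.008 0.0138 0 0 0" --pt "-0.0612 0.0121 0.0168 0 0 0" --pt "-0.0824 0.0164 0.0171 0 0 0" --pt "-0.1036 0.0206 0.0146 0 0 0" --pt "-0.1242 0.0246 0.0095 0 0 0" --pt "-0.1441 0.0286 0.0019 0 0 0" --pt "-0.155 0.0306 -0.003 0 0 0" --pt "-0.155 0.0306 -0.003 0 0 0" --pt "-0.155 0.0306 -0.003 0 0 0"

```text
time: 19.6
position: [0.5126, -0.0391, 0.2117]
eef_rot: [-1.058, 1.285, 1.057]
wrist_force: [-2.3, 2.4, 22.4]
width: 0.0218
```

Request:
servo_tool --pt "-0.004 0.0008 -0.001 0 0 0" --pt "-0.008 0.0016 -0.003 0 0 0" --pt "-0.012 0.0024 -0.005 0 0 0" --pt "-0.015 0.003 -0.007 0 0 0" --pt "-0.015 0.003 -0.007 0 0 0"

```text
time: 20.1
position: [0.5047, -0.0373, 0.2086]
eef_rot: [-1.061, 1.279, 1.049]
wrist_force: [5.8, -0.8, 4.2]
width: 0.0215
```

Request:
servo_tool --pt "-0.005 0.001 -0.003 0 0 0" --pt "-0.01 0.002 -0.006 0 0 0" --pt "-0.014 0.0028 -0.008 0 0 0" --pt "-0.014 0.0028 -0.008 0 0 0"

```text
time: 20.5
position: [0.496, -0.0356, 0.204]
eef_rot: [-1.065, 1.276, 1.045]
wrist_force: [3.6, -0.3, 4.9]
width: 0.02
```

Run:
```python
from h import *
np.set_printoptions(precision=4,suppress=True)
s=manip.read_state();print(s['position'],s['eef_rot'],s['wrist_force'],s['wrist_torque'],s['width'])
M=R.from_rotvec(s['eef_rot']).as_matrix();g=np.array(s['position'])-.019*M[:,0];print('tool x',M[:,0])
th=-.196;ux=np.array([np.cos(th),np.sin(th),0]);uy=np.array([-np.sin(th),np.cos(th),0]);o=np.array([.5952,.0753,0])
x=(g-o)@ux;z=g[2]-.11;print('r',np.hypot(x,z),'L',.45-np.arctan2(x,z),'y',(g-o)@uy)
f=manip.grab_frame('scene');save(f,'s6.png',(170,120,320,240),5)
```

```text
[ 0.496  -0.0356  0.204 ] [-1.0646  1.2756  1.0449] [ 3.631  -0.2911  4.8655] [-0.2627 -0.62    0.196 ] 0.019962156054226337
tool x [ 0.0246  0.0048 -0.9997]
r 0.136313152296868 L 1.0430786456208707 y -0.12823390077969365
```

View pics/s6.png

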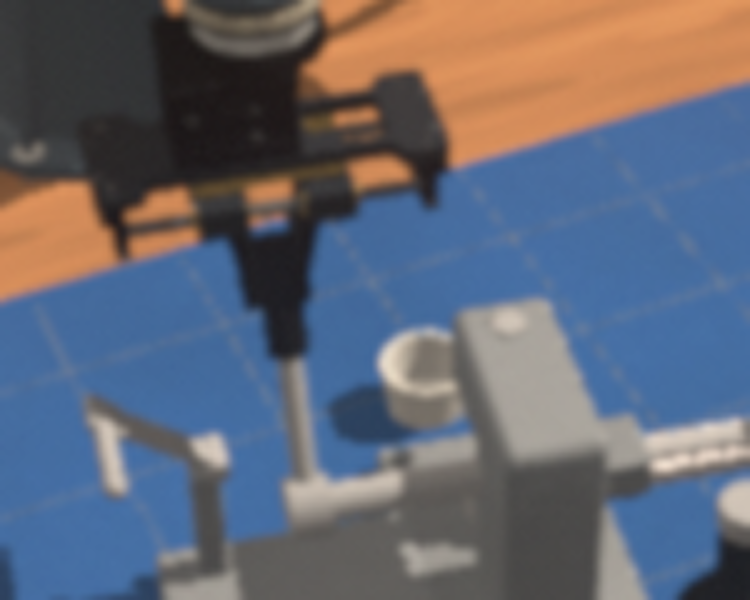

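The crop shows the ram down, the lever rod running from (302,480) up to the fingers at (287,355), and the catch still over. But the finger width has shrunk from 23 to 20 mm, which suggests slipping. I'll measure the actual rod angle.

```bash
cat > rod.py <<'E'
from h import *
np.set_printoptions(precision=4,suppress=True)
th=-.196;ux=np.array([np.cos(th),np.sin(th),0]);uy=np.array([-np.sin(th),np.cos(th),0]);o=np.array([.5952,.0753,0])
s=manip.read_state();print(s['time'],s['position'],s['wrist_force'],s['width'])
M=R.from_rotvec(s['eef_rot']).as_matrix();g=np.array(s['position'])-.019*M[:,0];print('grasp press',(g-o)@ux,(g-o)@uy,g[2])
for n in ('scene','wrist'):
    f=manip.grab_frame(n);T=camT(f,s);P=cloud(f,T)-o;X=P@ux;Y=P@uy;Z=P[...,2];C=(T[:3,3]-o)
    for r in manip.landmark_of(f,'lever_grip')[:1]:print(n,'grip',r['confidence'],r['centre'])
    m=(abs(Y+.13)<.02)&(Z>.135)&(Z<.19)&(X>-.09)&(X<.06);print(n,m.sum(),'cam press',C@ux,C@uy,C[2])
    if m.sum()>15:
        for lo in np.arange(.135,.19,.01):
            k=m&(Z>=lo)&(Z<lo+.01)
            if k.sum()>2:print(round(lo+.005,3),k.sum(),'x med/min/max',np.median(X[k]),X[k].min(),X[k].max(),'y',np.median(Y[k]))
        k=np.polyfit(Z[m],X[m],1);print('slope',k,'L',.45-np.arctan(k[0]))
    if n=='wrist': save(f,'w7.png',(130,130,400,300),2.8)
E
python3 rod.py
```

```text
20.55 [ 0.4959 -0.0355  0.204 ] [ 3.1092 -1.8392  6.9401] 0.019132512975547935
grasp press -0.07629307145309246 -0.12821011162032053 0.22302324677627539
scene grip 0.72 [224.3, 173.9]
scene 105 cam press 0.903914524024481 -0.2772789444432128 1.065526414390838
0.14 19 x med/min/max -0.004519511835292873 -0.010809012458321754 -0.0005847819188658625 y -0.1294857837076487
0.15 18 x med/min/max -0.010132163923630588 -0.013788370342568553 -0.002361597459865838 y -0.1305769016803326
0.16 21 x med/min/max -0.013762113321807181 -0.02274027553771042 -0.007616268231496983 y -0.12781253632336553
0.17 15 x med/min/max -0.019044490556196905 -0.02524918417515952 -0.014925281317653038 y -0.13132548939812735
0.18 25 x med/min/max -0.02410619280117518 -0.036723074834904904 -0.018486721278996063 y -0.12965237715312664
0.19 7 x med/min/max -0.02899376496893684 -0.03487915284867039 -0.02511239850721757 y -0.13139344434810887
slope [-0.4927  0.0641] L 0.9078226425482862
wrist 589 cam press -0.15295021363538364 -0.12919000202430722 0.36250715327501115
0.14 36 x med/min/max -0.004882085642446715 -0.007809117040809777 -0.0005478395163007965 y -0.12970156368514205
0.15 116 x med/min/max -0.007658168844538668 -0.009497225819616005 -0.002291842779345697 y -0.12971557483408694
0.16 130 x med/min/max -0.008723020255898769 -0.010574851666567915 -0.004356727965318614 y -0.1297354301737758
0.17 147 x med/min/max -0.010116605988076784 -0.012077544564297915 -0.004341131445304962 y -0.12975488395389043
0.18 147 x med/min/max -0.011684601288884896 -0.013586958268203714 -0.005982355193887106 y -0.12978251574463828
0.19 13 x med/min/max -0.013321776180235174 -0.014211418473513029 -0.012472921599964314 y -0.129788990378988
slope [-0.1561  0.0167] L 0.6048488622272209
```

View pics/w7.png

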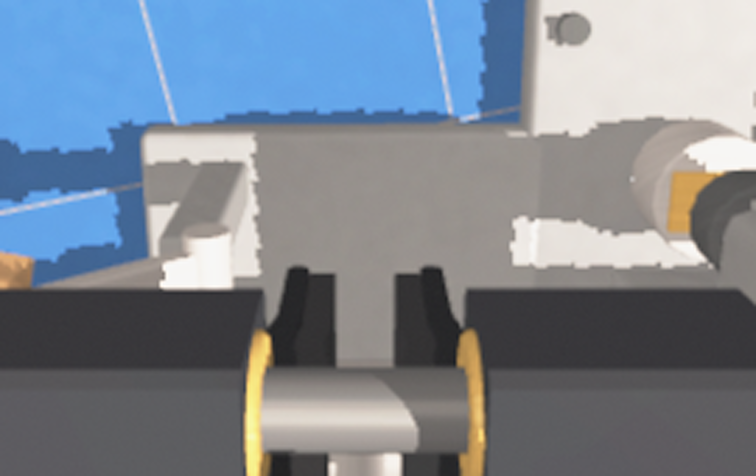

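The wrist crop shows empty fingers at about (365,320), and the rod angle dropped between frames, so the lever slipped out and sprang back. I'll re-grasp with the jaws fore and aft (positive drive) and tilt the tool along with the lever. First, rise and yaw -90°.

Request:
servo_tool --pt "-0.01 0 0.06 0 0 0" --pt "-0.01 0 0.12 0 0 0" --pt "-0.01 0 0.17 0 0 -0.04" --pt "-0.01 0 0.17 0 0 -0.09" --pt "-0.01 0 0.17 0 0 -0.13" --pt "-0.01 0 0.17 0 0 -0.18" --pt "-0.01 0 0.17 0 0 -0.22" --pt "-0.01 0 0.17 0 0 -0.27" --pt "-0.01 0 0.17 0 0 -0.32" --pt "-0.01 0 0.17 0 0 -0.36" --pt "-0.01 0 0.17 0 0 -0.41" --pt "-0.01 0 0.17 0 0 -0.45" --pt "-0.01 0 0.17 0 0 -0.5" --pt "-0.01 0 0.17 0 0 -0.5" --pt "-0.01 0 0.17 0 0 -0.5" --fingers -1

```text
time: 22.25
position: [0.4838, -0.034, 0.3288]
eef_rot: [0.146, 1.559, -0.168]
wrist_force: [0.3, 0.5, -0.4]
width: 0.0874
```

```bash
cat > plan.py <<'E'
from h import *
import sys
np.set_printoptions(precision=4,suppress=True)
th=-.196;ux=np.array([np.cos(th),np.sin(th),0]);uy=np.array([-np.sin(th),np.cos(th),0]);o=np.array([.5952,.0753,0]);piv=o-.13*uy+np.array([0,0,.11])
s=manip.read_state();M0=R.from_rotvec(s['eef_rot'])
print(s['time'],s['position'],s['q'],s['width'],s['wrist_force'])
def tgt(L,r,tilt=None,lag=0):
    a=.45-L;ax=np.sin(a)*ux+np.cos(a)*np.array([0,0,1]);t=a if tilt is None else tilt
    x=-(np.sin(t)*ux+np.cos(t)*np.array([0,0,1]));y=uy;z=np.cross(x,y)
    g=piv+r*ax;tcp=g+.019*x
    D=R.from_matrix(np.stack([x,y,z],1));rv=(D*M0.inv()).as_rotvec()/np.pi
    return np.r_[(tcp-s['position'])/.75,rv]
E
python3 - <<'E'
from plan import *
print(tgt(0,.245))
f=manip.grab_frame('top');T=camT(f);P=cloud(f,T)-o;X=P@ux;Y=P@uy;Z=P[...,2]
f2=manip.grab_frame('scene');T2=camT(f2);P2=cloud(f2,T2)-o;X2=P2@ux;Y2=P2@uy;Z2=P2[...,2]
for n,X,Y,Z in (('top',X,Y,Z),('scene',X2,Y2,Z2)):
    m=(abs(Y+.13)<.025)&(Z>.14)&(Z<.27)&(X>0)&(X<.1);print(n,m.sum())
    for lo in np.arange(.14,.27,.02):
        k=m&(Z>=lo)&(Z<lo+.02)
        if k.sum()>2:print(round(lo+.01,3),k.sum(),'x',np.median(X[k]),X[k].min(),X[k].max(),'y',np.median(Y[k]),Y[k].min(),Y[k].max())
E
```

```text
22.25 [ 0.4838 -0.034   0.3288] [-0.293   0.2116  1.6303 -0.0129  1.291  -0.0889] 0.08743534730449401 [ 0.2655  0.4611 -0.35  ]
[ 0.2433 -0.0499 -0.0205  0.0327  0.142   0.0005]
top 112
0.21 4 x 0.04579595992955563 0.044539721307521346 0.046577035959386406 y -0.13382071533537393 -0.13959685490591986 -0.11952460194872572
0.23 39 x 0.04988966430386302 0.042697395410745735 0.0625325781643943 y -0.1270504648508978 -0.14108898663257638 -0.11756576352305505
0.25 67 x 0.06379432387008649 0.05144788091606113 0.07766115180748921 y -0.12832934797842338 -0.1395470561649165 -0.11773708603645477
scene 161
0.15 13 x 0.026469024954817705 0.02182807348854877 0.032542032161231284 y -0.12987611184997191 -0.1350665276924345 -0.12314710032751142
0.17 13 x 0.036865965197927404 0.030148938329568702 0.043187246057687645 y -0.13186107428437344 -0.13612979576032266 -0.12527566461403647
0.19 11 x 0.054154763530847416 0.04499705421143578 0.05697614114770056 y -0.13140441350746337 -0.1404422687518485 -0.11884192175633818
0.21 25 x 0.06115116715570111 0.050094794076006935 0.06742616053640335 y -0.1327275279162107 -0.14075426023843166 -0.12032061873626433
0.23 28 x 0.06942034796863406 0.05663154459298251 0.07765586249107809 y -0.1329862076360317 -0.14151457463514638 -0.11929497172087676
0.25 71 x 0.07346003587755918 0.05786913981763866 0.08249557098643047 y -0.13042728281707305 -0.1405367938542194 -0.1198348743228008
```

Request:
servo_tool --pt "0.06 -0.012 0 0.005 0.022 0" --pt "0.12 -0.025 0 0.011 0.048 0" --pt "0.18 -0.037 -0.005 0.017 0.075 0" --pt "0.2433 -0.0499 -0.0205 0.022 0.1 0" --pt "0.2433 -0.0499 -0.0205 0.028 0.125 0" --pt "0.2433 -0.0499 -0.0205 0.0327 0.142 0.0005" --pt "0.2433 -0.0499 -0.0205 0.0327 0.142 0.0005" --pt "0.2433 -0.0499 -0.0205 0.0327 0.142 0.0005" --pt "0.2433 -0.0499 -0.0205 0.0327 0.142 0.0005"

```text
time: 23.25
position: [0.6663, -0.0714, 0.315]
eef_rot: [0.197, 2.01, -0.125]
wrist_force: [0.0, 0.8, 0.5]
width: 0.0867
```

Run:
```python
from plan import *
for r in (.2,.165,.128):print(tgt(0,r))
```

```text
23.25 [ 0.6663 -0.0714  0.315 ] [-0.2601  0.7526  0.8151 -0.0312  2.0198 -0.0711] 0.08669966656875225 [0.016  0.7821 0.4753]
[-0.0256  0.0051 -0.0561  0.0004  0.0009  0.    ]
[-0.0455  0.009  -0.0981  0.0004  0.0009  0.    ]
[-0.0666  0.0132 -0.1425  0.0004  0.0009  0.    ]
```

Request:
servo_tool --pt "-0.0128 0.0026 -0.028 0 0 0" --pt "-0.0256 0.0051 -0.0561 0 0 0" --pt "-0.0355 0.007 -0.077 0 0 0" --pt "-0.0455 0.009 -0.0981 0 0 0" --pt "-0.056 0.011 -0.12 0 0 0" --pt "-0.0666 0.0132 -0.1425 0 0 0" --pt "-0.0666 0.0132 -0.1425 0 0 0" --pt "-0.0666 0.0132 -0.1425 0 0 0"

```text
time: 24.05
position: [0.6164, -0.0613, 0.2097]
eef_rot: [0.197, 2.008, -0.125]
wrist_force: [0.6, 0.7, -0.1]
width: 0.087
```

Request:
servo_tool --pt "0 0 0 0 0 0" --pt "0 0 0 0 0 0" --pt "0 0 0 0 0 0" --pt "0 0 0 0 0 0" --pt "0 0 0 0 0 0" --pt "0 0 0 0 0 0" --pt "0 0 0 0 0 0" --pt "0 0 0 0 0 0" --pt "0 0 0 0 0 0" --pt "0 0 0 0 0 0" --pt "0 0 0 0 0 0" --pt "0 0 0 0 0 0" --fingers 1 --force 25

```text
time: 25.25
position: [0.617, -0.0615, 0.2094]
eef_rot: [0.197, 2.007, -0.125]
wrist_force: [2.0, -0.6, -2.1]
width: 0.024
```

Run:
```python
from plan import *
M=M0.as_matrix();g=np.array(s['position'])-.019*M[:,0]-piv;print('r',np.hypot(g@ux,g[2]),'L',.45-np.arctan2(g@ux,g[2]),'y',g@uy)
b=tgt(0,.128)
for L in np.arange(.1,1.06,.1):print(round(L,2),(tgt(L,.128)).tolist().__str__() if 0 else np.round(tgt(L,.128)-b*np.r_[1,1,1,0,0,0],4).tolist())
```

```text
25.25 [ 0.617  -0.0615  0.2094] [-0.2643  0.7461  1.1125 -0.0302  1.7252 -0.0665] 0.02396360905687872 [ 1.9885 -0.5891 -2.1321]
r 0.12943604586892737 L 0.0009598968066072411 y 0.00011153669247119217
0.1 [-0.0131, 0.0026, 0.0057, -0.0056, -0.0292, -0.0001]
0.2 [-0.0267, 0.0053, 0.01, -0.0118, -0.0604, -0.0001]
0.3 [-0.0407, 0.0081, 0.0128, -0.018, -0.0916, -0.0001]
0.4 [-0.0549, 0.0109, 0.0143, -0.0242, -0.1228, -0.0001]
0.5 [-0.0691, 0.0137, 0.0143, -0.0304, -0.154, -0.0001]
0.6 [-0.0833, 0.0165, 0.0128, -0.0366, -0.1853, -0.0]
0.7 [-0.0973, 0.0193, 0.01, -0.0428, -0.2165, -0.0]
0.8 [-0.1109, 0.022, 0.0057, -0.049, -0.2477, -0.0]
0.9 [-0.124, 0.0246, 0.0, -0.0552, -0.2789, -0.0]
1.0 [-0.1365, 0.0271, -0.007, -0.0614, -0.3102, -0.0]
```

Request:
servo_tool --pt "-0.0131 0.0026 0.0057 -0.0056 -0.0292 0" --pt "-0.0267 0.0053 0.01 -0.0118 -0.0604 0" --pt "-0.0407 0.0081 0.0128 -0.018 -0.0916 0" --pt "-0.0549 0.0109 0.0143 -0.0242 -0.1228 0" --pt "-0.0691 0.0137 0.0143 -0.0304 -0.154 0" --pt "-0.0833 0.0165 0.0128 -0.0366 -0.1853 0" --pt "-0.0973 0.0193 0.01 -0.0428 -0.2165 0" --pt "-0.1109 0.022 0.0057 -0.049 -0.2477 0" --pt "-0.124 0.0246 0 -0.0552 -0.2789 0" --pt "-0.124 0.0246 0 -0.0552 -0.2789 0" --pt "-0.124 0.0246 0 -0.0552 -0.2789 0"

```text
time: 26.35
position: [0.524, -0.0429, 0.2095]
eef_rot: [0.111, 1.117, -0.175]
wrist_force: [5.0, 0.6, -3.2]
width: 0.0231
```

```bash
cat > st.py <<'E'
from plan import *
M=M0.as_matrix();g=np.array(s['position'])-.019*M[:,0]-piv;print('r',np.hypot(g@ux,g[2]),'L',.45-np.arctan2(g@ux,g[2]),'toolL',.45-np.arctan2(-M[:,0]@ux,-M[2,0]),'y',g@uy)
r=np.hypot(g@ux,g[2])
for L in (.95,1,1.02,1.04,1.06):print(L,np.round(tgt(L,r),4).tolist())
E
python3 st.py
```

```text
26.35 [ 0.524  -0.0429  0.2095] [-0.329   0.2965  2.0314  0.1602  0.3717 -0.2686] 0.02312085906290898 [ 4.9837  0.5627 -3.1747]
r 0.12896823341265642 L 0.8912255320685702 toolL 0.8998144463033386 y 0.00017449420857005806
0.95 [-0.0078, 0.0013, -0.004, -0.0033, -0.0156, 0.0002]
1 [-0.014, 0.0025, -0.0077, -0.0064, -0.0312, 0.0002]
1.02 [-0.0164, 0.003, -0.0092, -0.0076, -0.0375, 0.0002]
1.04 [-0.0188, 0.0035, -0.0108, -0.0089, -0.0437, 0.0002]
1.06 [-0.0212, 0.004, -0.0125, -0.0101, -0.05, 0.0002]
```

Request:
servo_tool --pt "-0.004 0.0007 -0.002 -0.0016 -0.0078 0" --pt "-0.0078 0.0013 -0.004 -0.0033 -0.0156 0.0002" --pt "-0.011 0.002 -0.0058 -0.0048 -0.0234 0.0002" --pt "-0.014 0.0025 -0.0077 -0.0064 -0.0312 0.0002" --pt "-0.0164 0.003 -0.0092 -0.0076 -0.0375 0.0002" --pt "-0.0164 0.003 -0.0092 -0.0076 -0.0375 0.0002"

```text
time: 26.95
position: [0.5143, -0.041, 0.2041]
eef_rot: [0.098, 0.993, -0.179]
wrist_force: [8.9, 0.8, -0.4]
width: 0.0236
```

```bash
python3 st.py
```

```text
26.95 [ 0.5143 -0.041   0.2041] [-0.3467  0.3001  2.1556  0.6167  0.1432 -0.7385] 0.02363346421293706 [ 8.9168  0.842  -0.4413]
r 0.12884725979138614 L 0.9972038414595255 toolL 1.0242151810389493 y 0.00016394868712204028
0.95 [0.0053, -0.0013, 0.0031, 0.0043, 0.0232, -0.0001]
1 [-0.001, -0.0001, -0.0006, 0.0012, 0.0076, -0.0001]
1.02 [-0.0034, 0.0004, -0.0021, -0.0, 0.0014, -0.0001]
1.04 [-0.0058, 0.0009, -0.0037, -0.0013, -0.0049, -0.0001]
1.06 [-0.0082, 0.0014, -0.0054, -0.0025, -0.0111, -0.0001]
```

Request:
servo_tool --pt "-0.004 0.0007 -0.0026 0.001 0.004 0" --pt "-0.008 0.0014 -0.0052 0.001 0.006 0" --pt "-0.011 0.002 -0.007 0.001 0.008 0" --pt "-0.011 0.002 -0.007 0.001 0.008 0" --pt "-0.011 0.002 -0.007 0.001 0.008 0"

```text
time: 27.45
position: [0.5138, -0.0412, 0.2038]
eef_rot: [0.096, 1.004, -0.18]
wrist_force: [17.6, 6.7, 4.3]
width: 0.0237
```

```bash
sed -i "s/'w7.png'/'w8.png'/" rod.py; python3 st.py; python3 rod.py
```

```text
27.45 [ 0.5138 -0.0412  0.2038] [-0.3443  0.299   2.1488  0.5247  0.1551 -0.6466] 0.02372381977838024 [17.612   6.7285  4.2519]
r 0.12887973369680925 L 0.9996418168011347 toolL 1.0140085514424948 y -8.172141232285999e-05
0.95 [0.0059, -0.001, 0.0035, 0.0047, 0.0198, -0.0002]
1 [-0.0003, 0.0002, -0.0002, 0.0016, 0.0042, -0.0002]
1.02 [-0.0028, 0.0007, -0.0018, 0.0003, -0.002, -0.0002]
1.04 [-0.0052, 0.0012, -0.0034, -0.0009, -0.0083, -0.0002]
1.06 [-0.0075, 0.0016, -0.005, -0.0022, -0.0145, -0.0001]
27.45 [ 0.5138 -0.0412  0.2038] [17.612   6.7285  4.2519] 0.02372381977838024
grasp press -0.06732443184054149 -0.13008172141232285 0.21989725490251677
scene grip 0.88 [224.6, 172.2]
scene 111 cam press 0.903914524024481 -0.2772789444432128 1.065526414390838
0.14 19 x med/min/max -0.009833757542124235 -0.01850109262158543 -0.0037810937539900537 y -0.13085945302698432
0.15 22 x med/min/max -0.01652007551000815 -0.02415274093644981 -0.006106561879119805 y -0.1299344818930524
0.16 19 x med/min/max -0.023387250294652467 -0.02754341342974819 -0.016772280745943915 y -0.12879968626175262
0.17 22 
[... 477 characters left out ...]
094
0.14 74 x med/min/max -0.019002918878775206 -0.02850418563478635 -0.008630963172359523 y -0.1233400609831726
0.15 85 x med/min/max -0.025485850361193284 -0.03497253178475496 -0.015226700899260768 y -0.1233565073719692
0.16 102 x med/min/max -0.03152785267256787 -0.04150043174110285 -0.02134809698645447 y -0.1233316215277839
0.17 93 x med/min/max -0.03668700689714047 -0.043384672417603146 -0.02810477507801341 y -0.12298912297432839
0.18 15 x med/min/max -0.040117594094172225 -0.05886236220950155 -0.0353721639623046 y -0.12273453434533446
0.19 66 x med/min/max -0.05543655080933198 -0.06272630392026822 -0.046982525009837975 y -0.11915800111020267
slope [-0.7314  0.085 ] L 1.0815200563218819
```

The lever is at its stop: the force went from 9 to 18 N with no further motion, the rod slope gives L≈1.0, and the finger width is 23.7 mm. One last check before handing in.

Run:
```python
from plan import *
f=manip.grab_frame('scene');T=camT(f)
for q,h in [('catch_tip',.164),('tab',.05),('pointer',.026)]:
    for r in manip.landmark_of(f,q)[:1]:
        p=ray_at_z(f,T,r['centre'],h)-o;print(q,r['confidence'],'press',p@ux,p@uy)
save(f,'s9.png',(60,90,400,330),2.3)
f=manip.grab_frame('top');P=cloud(f,camT(f));m=(P[...,2]>.055)&(P[...,2]<.08)&(abs(P[...,0]-.558)<.03)&(P[...,1]>.22)&(P[...,1]<.35)
print('tab top',P[m].mean(0),m.sum(),'y',P[m].mean(0)@uy);print(s['wrist_force'],s['width'])
```

```text
27.65 [ 0.5138 -0.0412  0.2038] [-0.3443  0.299   2.1488  0.5247  0.1551 -0.6467] 0.023688601656024464 [18.1803  7.5064  3.3281]
tab 0.83 press -0.09472911188420506 0.23646438774907907
pointer 0.54 press -0.06581957341805955 0.22842684880049122
tab top [0.5576 0.3084 0.0681] 44 y 0.4110545565469812
[18.1803  7.5064  3.3281] 0.023688601656024464
```

View pics/s9.png

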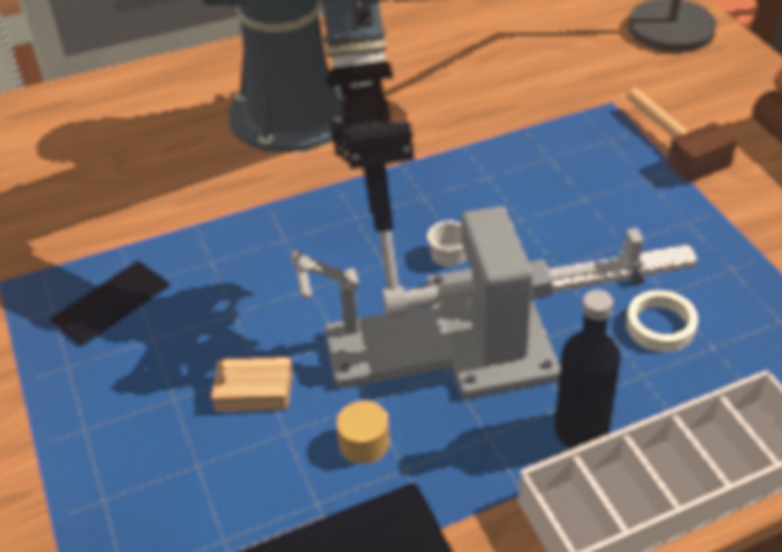

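The lever is held at its stop (fingers at about (380,200)), the catch lies outboard at (303,270), the tab is still as set at (632,245), and nothing else has moved. The top view puts the tab at y 411.1 mm, against 411.4 when I set it.

```bash
python3 -c "
from rig import manip
print(manip.job_done()); s=manip.read_state(); print(s['time'],s['position'],s['wrist_force'],s['width'])"
```

```text
the job is handed in; nothing more can be done
None
the job is handed in; nothing more can be done
```

The job is handed in: the gauge is set at the pointer, the catch is flipped right over, and the fingers are holding the lever at its stop. It took about 28 s of robot time.

- **Gauge:** I drew it out about 70 mm and let go. Depth measurements then put the tab at 411.4 mm and the pointer at 411.7 mm along the rail. A last top-view check read 411.1 mm for the tab. The point network disagreed: in the coarse scene view it put the tab 8 mm further out than the pointer. I trusted the close wrist view instead.
- **Catch:** I pushed it over until it met its stop with about 13 N. Its tip measured y = -243 mm in the press frame, as expected. In the final picture it still lies outboard, though the network did not report it there.
- **Lever:** My first pull, with the jaws across the lever, slipped off near the end of travel and the lever sprang back. I gripped it again with the jaws fore and aft and tilted the tool with the lever. That brought it to 1.00 rad by arm pose and about 1.01 rad by rod slope in the scene view. The wrist-view fit gave 1.08, which is past the stop, so I discounted it. The wrist force rose from 9 to 18 N with no further motion, so it is on its stop.
- **Other things on the bench:** by eye in the last picture, none of them had moved.

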